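# Turn the wax palette up four clicks and start it

## Task

Set the heated wax palette four clicks hotter and start it: with a fingertip against the side of the dial's pointer bar, push the dial round clockwise (seen from above) exactly four clicks from where it stands, without gripping or forcing it, and leave it resting in the fourth click. Then press the round start button beside it fully down and let it spring back. Leave the tins, the cup, the mug and the tools standing and lying where they are.

Things in the scene. Friction and masses are not known exactly. Their poses are not given: they have to be found in the camera images.
- waxplate: Heated wax palette, fixed: grey steel case 270 (x) x 360 (y) x 50 mm high. Origin on the bench under its centre; x runs from the control deck (front, nearest the robot) to the back, y to the left. At the back an aluminium plate (top at 58 mm) with three wax tins. The front 90 mm is the flat control deck, top at 50 mm: heat dial left (axis at x -90, y +100 mm), start button right (x -94, y -100).
- dial_axis (a point): Point on the dial's vertical axis at the top of its bar, 28 mm above the deck, 78 above the bench; turns with the dial, x axis along the pointer, z up. Black dial: flat skirt 60 mm across, its top 7 mm above the deck; across it, centred on the axis, an upright bar 56 mm long, 11 mm thick, from the skirt to 28 mm above the deck (21 mm of flank). A white line on the bar's top marks its pointer half.
- dial_tip (a point): Outer end of the pointer on the top of the dial's bar, 28 mm out from the dial's axis, 28 mm above the deck; turns with the dial. Ten printed marks around the skirt show the heat positions, 30 degrees apart, position 0 at the front left, growing clockwise.
- dial (a joint): Dial angle, rad, growing clockwise seen from above (hotter): 0 at position 0; a click every 30 degrees (0.5236), positions 0 to 9 between end stops. Starts resting in one of positions 1 to 4. About 0.1 N m (4.5 N at 22 mm from the axis) starts it out of a click, then resistance falls; past half-way it jumps by itself into the next position, away from the finger, and stays.
- start_top (a point): Centre of the top of the start button, moving with it: black, round, 26 mm across, in a steel collar 42 mm across whose top is 62 mm above the bench; the button's top is 72 mm above the bench when out.
- start (a joint): Travel of the start button, m: 0 out, 0.006 fully pressed down; sprung, about 1.5 N to start it and 5 N to press it fully home; springs back out when let go.
- tin0: Wax tin (aluminium, 64 mm across, 45 mm high, 140 g), loose on the heated plate; origin at the centre of its underside.
- tin1: Another such wax tin.
- tin2: Another such wax tin.
- dipper: Small brass dipper cup, 40 mm across, 26 mm high, loose on the control deck between dial and button; origin at the centre of its underside.
- knife: Palette knife 200 mm long, 20 mm wide, lying on the bench in front of the palette.
- brush: Flat brush 185 mm long, 36 mm wide, lying on the bench at the palette's right side.
- brushpot: White pot with brushes, 80 mm across, 95 mm high (brushes to about 250 mm), on the bench to the right of the palette; origin at the centre of its underside.
- mug: Blue mug, 80 mm across, 90 mm high, on the bench to the left of the palette; origin at the centre of its underside.

How it is judged (in metres and radians):
On the way, in this order (a step that is already met when the one before it is completed fails the run):
1. the dial has been turned clockwise by four clicks (120 degrees, within 9) and rests there (distance of dial_tip from where it was at the start of the episode between 0.0462 and 0.0505 m and value of joint dial between 2.409 and 4.398 rad and velocity of joint dial between -0.2 and 0.2 rad/s), for 0.3 s.
2. the start button is pressed fully down (at least 5 of its 6 mm) (value of joint start above 0.005 m), for 0.05 s.
At the end, for the whole second after the job is handed in: The dial rests 120 degrees (within 9 degrees), that is four clicks, clockwise of where it stood at the start; the start button has been pressed after that and is out again; tins, cup, mug, brush, pot and knife are within 20 mm of where they stood (all of step 1 and value of joint start below 0.001 m and distance of each of tin0, tin1, tin2, dipper, knife, brush, brushpot, mug from where it was at the start of the episode below 0.02 m); the robot touches nothing.
It fails at once if the dial is gripped or forced (more than 35 N from the fingers) (contact force between the fingers and dial above 35 N).
It fails at once if a tin, the cup, the mug, the pot, the brush or the knife is pushed, lifted or carried more than 20 mm (distance of any of tin0, tin1, tin2, dipper, knife, brush, brushpot, mug from where it was at the start of the episode above 0.02 m).
It also fails if it takes over 51 s, if anything falls off the work surface, if the arm or the gripper's body presses on something with over 40 N, if the wrist force passes 120 N, or if a joint passes its speed limit or range.

## Robot

A 6-joint arm with a two-finger parallel gripper is mounted at the origin on the work surface. World frame = base frame: x ahead of the robot, y to its left, z up, the work surface at z = 0. Lengths are in m, angles in degrees, forces in N, time in s.
With the tool pointing down it reaches from about 0.325 to 0.775 m from the base axis. Payload 5.5 kg.
Tool frame: the origin (TCP) lies at the centre of the arm's flange, where the gripper is bolted on; the fingertips stand 182 mm ahead of it and the grasp point (between the pads) lies 163 mm ahead of it; z points along the fingers, y is the line along which they close (so a half turn about z gives the same grasp; the last joint's range is limited). The gripper opens to 88 mm and grips with 3 to 60 N. Pads are 20 mm wide; open, the fingers measure 115 mm over their backs; the gripper's body (75 mm by 178 mm) begins 61 mm behind the grasp point.
Start: joints at [73.298, 5.22, 70.514, -0, 104.267, -3.249], TCP at [0.14, 0.584, 0.405] pointing down, gripper open.
Joint ranges: [-164.24, 164.24], [-49.07, 125.15], [9.68, 141.18], [-86.29, 266.29], [3.28, 154.24], [-151.56, 151.56]. Speed limits (degrees/s): [147.25, 147.25, 172.46, 180, 180, 180].

## Interface

Orientations are given as [roll, pitch, yaw] about the fixed x, y, z axes, in that order (R = Rz(yaw) Ry(pitch) Rx(roll)).
In Python, from station import r gives the robot as it stands. The module is installed in compiled form; this text tells all that it offers. Calls block until the motion is done:
- r.reach(position, orientation): joint-space move of the TCP to a pose.
- r.servo_line(position, rotation=None, speed=0.15): straight line of the TCP; rotation=None keeps the orientation; speed is the mean speed in m/s.
- r.move_joints(angles): joint-space move.
- r.let_go() and r.grab(squeeze=None): open the fingers fully, or close them until they stop; squeeze is the grip in N (None keeps the last).
- r.wait(seconds).
- r.inverse_kinematics(position, orientation): joint angles nearest the present ones, or None.
- r.sense(): the state.
- r.snapshot(name): name is "scene" or "top"; returns a dict with "frame" (480x640x3 uint8, red, green, blue), "fx", "fy", "cx", "cy" (pixels), "R" (3x3) and "t" (3): a world point X has camera coordinates R X + t. Camera axes: x right, y down, z forward; pixel columns grow to the right and rows downward; lengths in m; the calibration is good to about 2 mm. A picture is of the moment at which its call begins. There is no depth.
A pose or a line that the arm cannot do raises r.IKError and nothing moves.
- r.hand_in(): hands the job in; it is judged then, once.
The state is a dict: "clock": time; "joints": joint angles; "joint_vel": joint speeds; "joint_torque": joint torques, N m; "tcp_pos": TCP position; "orientation": TCP orientation; "contact_force": force on the tool from outside, world axes, zero at the start; "torque": the same for the moment, N m; "opening": finger opening in m; "gripper_force": force on a finger pad.
Only numpy, scipy, OpenCV 4.12 (cv2) and the standard library are available. Lean on these libraries where they do the work, as an engineer would, in place of code of your own. Each camera call takes 0.05 s, during which the arm holds its last target. There are 200 camera calls.

## Working session

There is one attempt and no reset: what is moved stays moved. The work goes in short steps, each a Python script; the robot and the scene stay as the last script left them, time stands still between calls to the robot, and variables do not carry over. Pictures are saved under pics/ and viewed, at most 10 in all, crops included, and the job is handed in when it is done.

```bash
mkdir -p pics; python3 - <<'E'
from station import r
import cv2,pickle
for n in("scene","top"):
    s=r.snapshot(n); cv2.imwrite(f"pics/{n}0.png",s["frame"][:,:,::-1]); pickle.dump(s,open(f"{n}0.pkl","wb"))
    print(n,s["fx"],s["cx"],s["cy"],s["R"],s["t"])
print(r.sense())
E
```

```text
scene 437.9738428117314 327.19407156521845 242.29537575577203 [[-0.62410623  0.78127539 -0.01000874]
 [ 0.54291481  0.42441333 -0.72464946]
 [-0.56190295 -0.45769214 -0.68904498]] [ 0.34499863 -0.25471262  1.23974275]
top 515.160683452297 328.50630915032235 234.01077786288718 [[-5.98273565e-02 -9.98208530e-01 -6.46904354e-04]
 [-9.74026738e-01  5.85197855e-02 -2.18740365e-01]
 [ 2.18386355e-01 -1.24565557e-02 -9.75782883e-01]] [0.03814529 0.56437678 0.91175772]
{'clock': 0.1, 'joints': array([ 7.32980269e+01,  5.25999756e+00,  7.05726767e+01, -1.64797220e-03,
        1.04268257e+02, -3.24912281e+00]), 'joint_vel': array([-0.05895375, -0.07859317, -0.20027751, -0.01044658,  0.13320059,
       -0.0269927 ]), 'joint_torque': array([ 2.02055751e-03, -4.47857165e+01, -4.07571137e+01,  7.00416206e-02,
        2.83783633e-02, -7.68554969e-05]), 'tcp_pos': array([0.1396144 , 0.58358928, 0.40362981]), 'orientation': array([-1.79899141e+02, -4.12523999e-03,  1.66546741e+02]), 'contact_force': array([ 0.26263775, -0.11983451,  0.2673837 ]), 'torque': array([-0.02696948, -0.03481759,  0.0283424 ]), 'gripper_force': 0.0, 'opening': 0.088180571654483}
```

View pics/top0.png

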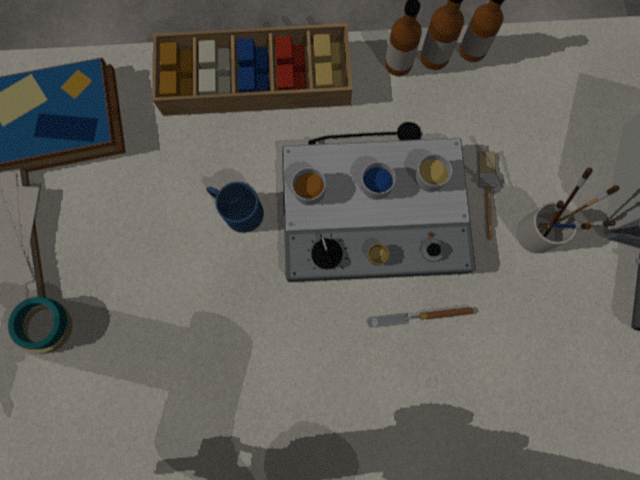

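View pics/scene0.png

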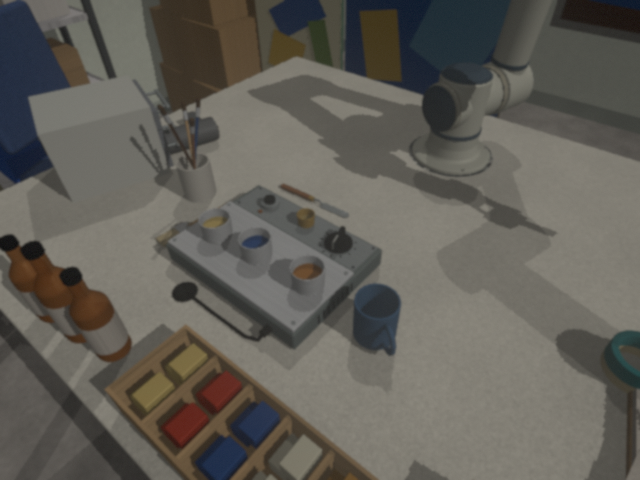

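The top view shows the dial at (327,253) with its white pointer line running up towards (322,238). The cup is at (378,254), the button at (433,250) and the knife at (420,317). The scene view shows the same things, with the dial at (338,240) and the button at (268,202).

```bash
cat > h.py <<'E'
import numpy as np,cv2,pickle
def ray(s,uv,z):
    R=np.array(s["R"]);t=np.array(s["t"]);C=-R.T@t
    d=R.T@np.array([(uv[0]-s["cx"])/s["fx"],(uv[1]-s["cy"])/s["fy"],1])
    return C+d*(z-C[2])/d[2]
def proj(s,X):
    c=np.array(s["R"])@X+s["t"]; return np.array([s["fx"]*c[0]/c[2]+s["cx"],s["fy"]*c[1]/c[2]+s["cy"]])
def crop(s,u,v,w,h,k,name):
    cv2.imwrite(name,cv2.resize(s["frame"][v:v+h,u:u+w,::-1],None,fx=k,fy=k,interpolation=cv2.INTER_CUBIC))
E
python3 - <<'E'
from h import *
s=pickle.load(open("top0.pkl","rb"));c=pickle.load(open("scene0.pkl","rb"))
a=s["frame"][215:295,280:480,::-1]; b=c["frame"][180:270,230:390,::-1]
f=lambda m:cv2.resize(m,(800,int(m.shape[0]*800/m.shape[1])),interpolation=cv2.INTER_CUBIC)
A=f(a)[:300];B=f(b)
cv2.imwrite("pics/c1.png",np.clip(f(a)*1.8,0,255)); cv2.imwrite("pics/c2.png",np.clip(B*1.8,0,255))
def blobs(s,x0,x1,y0,y1,th):
    m=(s["frame"][y0:y1,x0:x1].max(2)<th).astype(np.uint8)
    n,l,st,ce=cv2.connectedComponentsWithStats(m)
    for i in range(1,n):
        if st[i,4]>15: print(st[i],ce[i]+[x0,y0])
blobs(s,290,470,230,275,32); print(); blobs(c,250,360,190,260,32)
# case outline at deck height: corners by hand
for uv in[(289,279.5),(474,271.5),(466,139),(283,147)]: print(ray(s,uv,.05 if uv[1]>200 else .058))
E
```

```text
[ 22   9  31  30 691] [326.91751085 253.88712012]
[137  13  14  13 133] [433.55639098 249.5037594 ]

[0.48546138 0.08344788 0.05      ]
[ 0.47970966 -0.26530571  0.05      ]
[ 0.74292219 -0.2793087   0.058     ]
[0.74783984 0.08339078 0.058     ][ WARN:0@0.040] global loadsave.cpp:1063 imwrite_ Unsupported depth image for selected encoder is fallbacked to CV_8U.
```

View pics/c1.png

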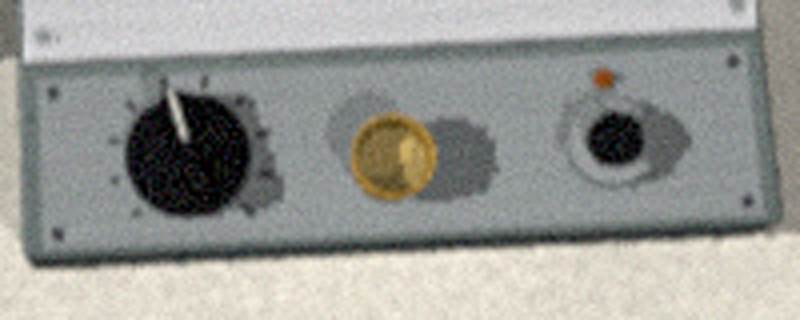

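View pics/c2.png

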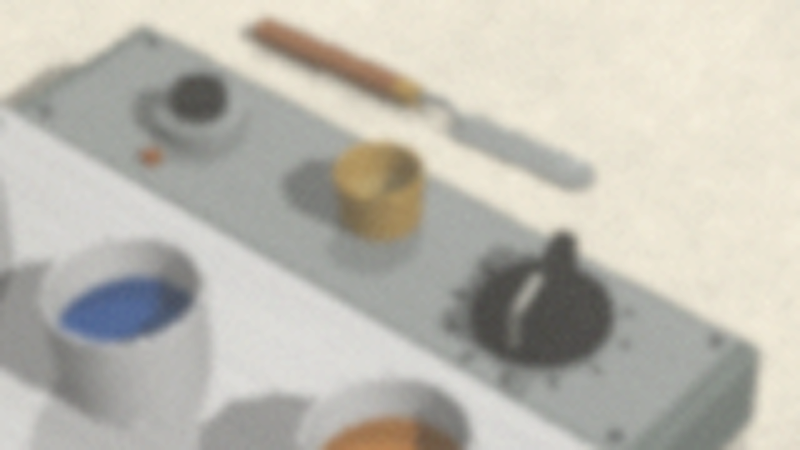

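The enlarged top crop shows the pointer line from about (168,88) to (186,142), with the bar crossing a round skirt. The second crop shows the line from about (540,275) to (515,340), and the bar's far end standing up at (563,240).

```bash
python3 - <<'E'
from h import *
s=pickle.load(open("top0.pkl","rb"));c=pickle.load(open("scene0.pkl","rb"))
D=ray(s,(326.9,253.9),.057);Bt=ray(s,(433.56,249.5),.072)
print("dial",D,"btn",Bt,"dist",np.linalg.norm((D-Bt)[:2]),"yaw",np.degrees(np.arctan2(*(D-Bt)[[1,0]]))-np.degrees(np.arctan2(200,4)))
g=lambda x,y:(280+x/4,215+y/4)
t,i=ray(s,g(168,88),.078),ray(s,g(186,142),.078); d=t-i
print("tip",t,i,np.linalg.norm(d),np.degrees(np.arctan2(d[1],d[0])),"tip-axis",t-D,np.degrees(np.arctan2((t-D)[1],(t-D)[0])),np.linalg.norm((t-D)[:2]))
q=lambda x,y:(230+x/5,180+y/5)
t,i=ray(c,q(515,342),.078),ray(c,q(540,275),.078);d=t-i
print("scene tip",t,i,np.degrees(np.arctan2(d[1],d[0])))
print("scene btn",ray(c,q(198,97),.072),"skirt",ray(c,q(542,315),.057))
print("cup",ray(s,g(394,157),.076))
E
```

```text
dial [0.52869113 0.00952443 0.057     ] btn [ 0.52234212 -0.18883414  0.072     ] dist 0.1984601507282485 yaw -0.6875206207215996
tip [0.55722176 0.01687615 0.078     ] [0.53124369 0.0100357  0.078     ] 0.0268635701798254 14.752051461380734 tip-axis [0.02853062 0.00735172 0.021     ] 14.449535999180108 0.02946259140121238
scene tip [0.57141495 0.03031884 0.078     ] [0.53496271 0.01451066 0.078     ] 23.444846356530622
scene btn [ 0.53073061 -0.18074519  0.072     ] skirt [0.53535422 0.0160256  0.057     ]
cup [ 0.51882566 -0.08548052  0.076     ]
```

```bash
cat >> h.py <<'E'
A=np.array([.5287,.0095])
def pose(phi,z,gap,rho=20,A=A,off=0):
    p=np.radians(phi);u=np.array([np.cos(p),np.sin(p)]);n=np.array([-u[1],u[0]])
    xy=A+u*rho/1e3+n*(5.5+13.5+gap)/1e3
    return [xy[0],xy[1],z+.182],[180,0,((phi+off+180)%360)-180]
E
python3 - <<'E'
from h import *
from station import r
for off in(0,180):
    for phi in(14,-30,-60,-110): print(off,phi,np.round(r.inverse_kinematics(*pose(phi,.064,10,off=off)),1))
r.grab(5)
q=[r.inverse_kinematics(*pose(14,.064,10,off=o)) for o in(0,180)]
r.reach(*pose(14,.13,12,off=0 if abs(q[0][5])<abs(q[1][5]) else 180))
print(r.sense())
for n in("scene","top"):
    s=r.snapshot(n); pickle.dump(s,open(f"{n}1.pkl","wb"))
    u,v=proj(s,np.array([.54,.03,.12])); print(u,v, proj(s,np.array(r.sense()["tcp_pos"])-[0,0,.182]))
    cv2.imwrite(f"pics/{n}1.png",np.clip(cv2.resize(s["frame"][int(v)-50:int(v)+50,int(u)-65:int(u)+65,::-1],None,fx=6,fy=6,interpolation=2)*1.8,0,255)); print(int(u)-65,int(v)-50)
E
```

```text
0 14 [ 0.9 -2.  94.  -0.  88.  76.9]
0 -30 [ -1.    0.8  91.2  -0.   88.  119. ]
0 -60 [ -2.8   1.2  90.8  -0.   88.  147.2]Traceback (most recent call last):
  File "<stdin>", line 4, in <module>
    return _wrapfunc(a, 'round', decimals=decimals, out=out)
    return _wrapit(obj, method, *args, **kwds)
    result = getattr(arr, method)(*args, **kwds)
TypeError: unsupported operand type(s) for *: 'NoneType' and 'float'
```

```bash
sed -i 's/off=0/off=180/' h.py; python3 - <<'E'
from h import *
from station import r
r.grab(5)
r.reach(*pose(14,.13,12))
S=r.sense();print(S["clock"],S["tcp_pos"],S["joints"],S["opening"],S["contact_force"])
for n in("scene","top"):
    s=r.snapshot(n); pickle.dump(s,open(f"{n}1.pkl","wb"))
    u,v=proj(s,np.array([.54,.03,.12])); print(proj(s,np.array(S["tcp_pos"])-[0,0,.182]))
    cv2.imwrite(f"pics/{n}1.png",np.clip(cv2.resize(s["frame"][int(v)-50:int(v)+50,int(u)-65:int(u)+65,::-1],None,fx=6,fy=6,interpolation=2)*1.8,0,255)); print(int(u)-65,int(v)-50)
E
```

```text
3.85 [0.54059802 0.04508323 0.3121597 ] [ 1.16999400e+00 -3.58601502e+00  8.87597021e+01  1.21809655e-02
  9.48131761e+01 -1.02880915e+02] 0.0004193365459748556 [ 0.0311415  -0.16260373 -0.58501595]
[349.22260539 222.9867664 ]
277 173
[306.07618167 240.85501484]
249 191[ WARN:0@9.289] global loadsave.cpp:1063 imwrite_ Unsupported depth image for selected encoder is fallbacked to CV_8U.
```

View pics/scene1.png

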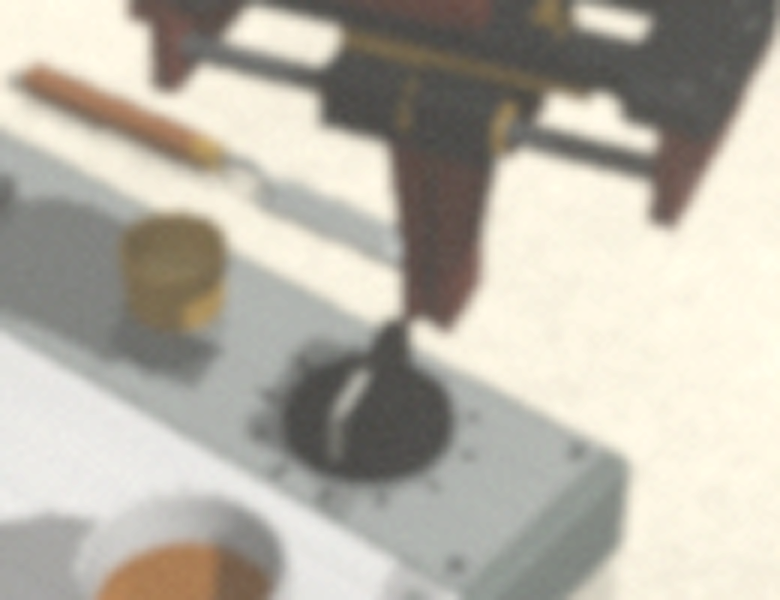

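View pics/top1.png

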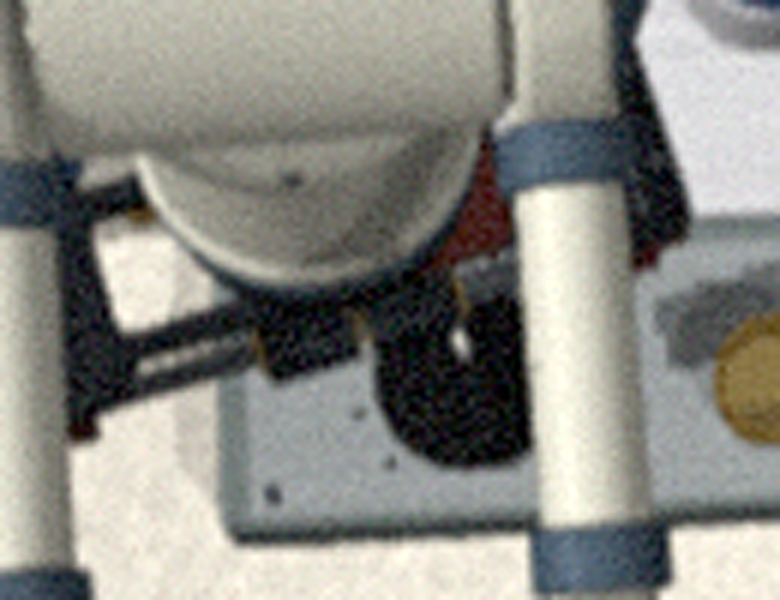

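The scene crop shows the closed fingertip centred near (443,300), against a prediction of (433,300), so the scene view agrees with the arm to within about 3 mm. The dial is clear in front and to the left of the tip at (370,415). In the top crop the arm hides the tip. I'll lower beside the bar and find the flank by touch.

```bash
cat >> h.py <<'E'
A2=np.array([.532,.011])
def nv(phi): p=np.radians(phi); return np.array([-np.sin(p),np.cos(p)])
def touch(r,phi,g0,g1,A,thr=1.5,step=1.0,z=.064,rho=20):
    F0=np.mean([(r.wait(.03),r.sense()["contact_force"])[1] for _ in range(3)],0)
    g=g0
    while g>g1:
        g-=step; P=pose(phi,z,g,rho,A); r.servo_line(P[0],P[1],speed=.02)
        f=np.array(r.sense()["contact_force"])-F0; fn=f[:2]@nv(phi)
        if fn>thr: break
    print("touch gap",g,"f",np.round(f,2),"fn",fn,"clock",r.sense()["clock"]); return g,F0
E
python3 - <<'E'
from h import *
from station import r
P=pose(14,.10,14,A=A2); r.servo_line(*P)
r.servo_line(*pose(14,.064,14,A=A2),speed=.06)
S=r.sense();print(S["clock"],S["contact_force"])
s=r.snapshot("scene"); cv2.imwrite("pics/s2.png",np.clip(cv2.resize(s["frame"][190:290,280:410,::-1],None,fx=6,fy=6,interpolation=2)*1.8,0,255).astype(np.uint8))
for X in([*A2,.078],[*A2,.057],[*P[0][:2],.064]): print((proj(s,np.array(X))-[280,190])*6)
touch(r,14,14,-4,A2)
E
```

```text
5.05 [ 0.3036583   0.30424146 -0.29204372]
[345.09676768 260.93104166]
[344.71324508 306.39023403]
[412.06215349 356.90524794]
touch gap -4.0 f [0.74 0.49 0.46] fn 0.2981659320185893 clock 9.7
```

View pics/s2.png

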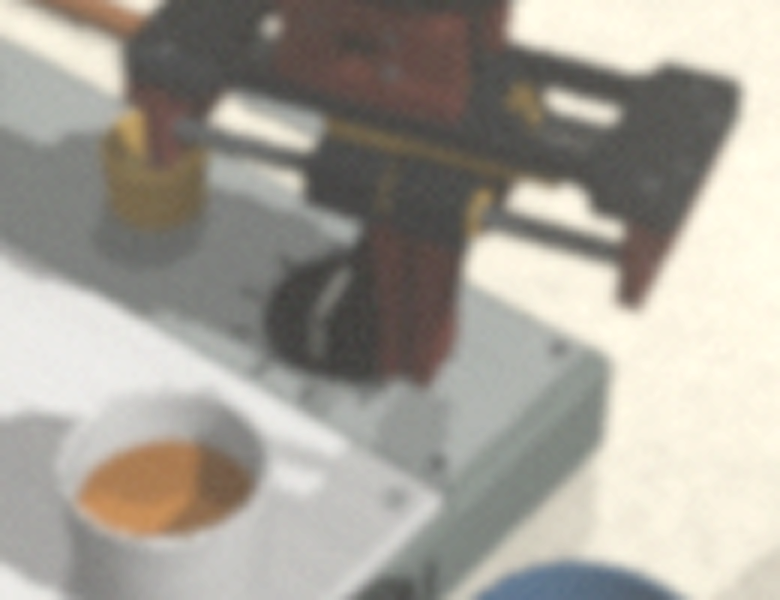

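The fingertip is at about (415,355), against a prediction of (412,357). The skirt centre is near (350,311), against (345,306), so my axis estimate is good to about 2 mm. The tip is thinner than I assumed, so I'll keep approaching.

```bash
python3 - <<'E'
from h import *
from station import r
touch(r,14,-4,-14,A2,thr=1.5)
E
```

```text
touch gap -6.0 f [-1.03  5.48  1.52] fn 5.567335319726467 clock 10.3
```

```bash
cat >> h.py <<'E'
def sweep(r,a,b,A,g,step=3,rho=20,F0=np.zeros(3),z=.064):
    out=[]
    for phi in np.arange(a,b-.1,-step):
        P=pose(phi,z,g,rho,A); r.servo_line(P[0],P[1],speed=.03)
        f=np.array(r.sense()["contact_force"])-F0
        out.append((round(float(phi)),round(float(f[:2]@nv(phi)),1),round(float(np.linalg.norm(f)),1)))
        if out[-1][2]>16: print("STOP");break
    print(out,r.sense()["clock"])
E
python3 - <<'E'
from h import *
from station import r
F0=np.array([.3,.3,-.29])
sweep(r,11,-22,A2,-5.3,F0=F0)
E
```

```text
[(11, 3.8, 4.0), (8, 4.1, 4.2), (5, 2.6, 4.1), (2, -0.1, 0.6), (-1, -0.3, 0.7), (-4, 0.0, 0.5), (-7, -0.3, 0.5), (-10, -0.4, 0.4), (-13, 0.1, 1.4), (-16, 1.8, 1.8), (-19, 1.8, 2.5), (-22, 3.2, 3.5)] 13.3
```

```bash
python3 - <<'E'
from h import *
from station import r
F0=np.array([.3,.3,-.29])
sweep(r,-25,-70,A2,-5.3,F0=F0)
E
```

```text
[(-25, 0.6, 1.5), (-28, -0.2, 0.9), (-31, -0.7, 0.8), (-34, -0.6, 1.1), (-37, -0.7, 0.9), (-40, -0.1, 0.5), (-43, 0.2, 1.0), (-46, 0.3, 0.5), (-49, 3.5, 3.5), (-52, 3.1, 3.5), (-55, 2.0, 2.1), (-58, -0.7, 1.0), (-61, 0.3, 0.7), (-64, -0.0, 0.7), (-67, -0.6, 1.7), (-70, -0.6, 1.4)] 17.3
```

```bash
python3 - <<'E'
from h import *
from station import r
F0=np.array([.3,.3,-.29])
sweep(r,-73,-91,A2,-5.3,F0=F0)
E
```

```text
[(-73, -0.4, 0.6), (-76, 3.0, 3.8), (-79, 4.5, 5.4), (-82, 3.9, 4.4), (-85, 0.4, 0.8), (-88, -0.1, 0.6), (-91, 0.1, 0.3)] 19.05
```

```bash
python3 - <<'E'
from h import *
from station import r
r.servo_line(*pose(-88,.064,3,A=A2),speed=.1)
r.servo_line(*pose(-88,.16,3,A=A2),speed=.2)
r.reach([.5256,-.1885,.282],[180,0,90])
S=r.sense();print(S["clock"],S["tcp_pos"],S["joints"][5])
a=r.snapshot("scene");b=r.snapshot("top")
f=lambda s,u,v:cv2.resize(s["frame"][v:v+60,u:u+80,::-1],(400,300),interpolation=2)
cv2.imwrite("pics/s3.png",np.clip(np.hstack([f(b,290,220),f(a,235,180)])*1.8,0,255).astype(np.uint8))
E
```

```text
20.725 [ 0.52572538 -0.18785345  0.28156744] -23.170791758738414
```

View pics/s3.png

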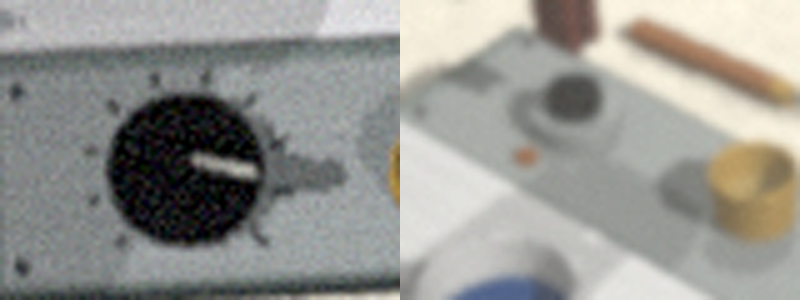

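The pointer now runs from (190,158) to (258,173) in the top crop. That is about -106° in world terms, against +14.4° at the start, so it has turned 120° and rests in the fourth click. The cup is undisturbed, and the fingertip is over the button. Now I'll press it.

```bash
python3 - <<'E'
from h import *
from station import r
x,y=.5256,-.1885
r.servo_line([x,y,.182+.076],speed=.1)
r.wait(.1);F0=r.sense()["contact_force"]
for z in np.arange(.073,.0615,-.001):
    r.servo_line([x,y,.182+z],speed=.03); r.wait(.05); S=r.sense();f=S["contact_force"]-F0
    print(round(z,4),np.round(S["tcp_pos"][2]-.182,4),np.round(f,1))
    if f[2]>9: break
r.wait(.2)
r.servo_line([x,y,.182+.13],speed=.1)
r.servo_line([.50,-.19,.182+.2],speed=.2)
r.wait(.3)
print(r.sense()["clock"])
a=r.snapshot("scene");b=r.snapshot("top")
f=lambda s,u,v:cv2.resize(s["frame"][v:v+60,u:u+80,::-1],(400,300),interpolation=2)
cv2.imwrite("pics/s4.png",np.clip(np.hstack([f(b,290,220),f(a,235,180)])*1.8,0,255).astype(np.uint8))
E
```

```text
0.073 0.0731 [-0.9 -0.4 -1.1]
0.072 0.0724 [-0.5 -0.4  0.1]
0.071 0.0712 [ 2.  -0.7  0.9]
0.07 0.0702 [ 1.1 -0.3  0.9]
0.069 0.0692 [ 0.8 -1.5  2.4]
0.068 0.0682 [ 2.1 -0.5  2.4]
0.067 0.0672 [ 1.6 -1.5  1.8]
0.066 0.0663 [ 1.4 -0.2  4.4]
0.065 0.0663 [-1.3  0.1  7.4]
0.064 0.0662 [-3.   0.4 12.5]
26.15
```

View pics/s4.png

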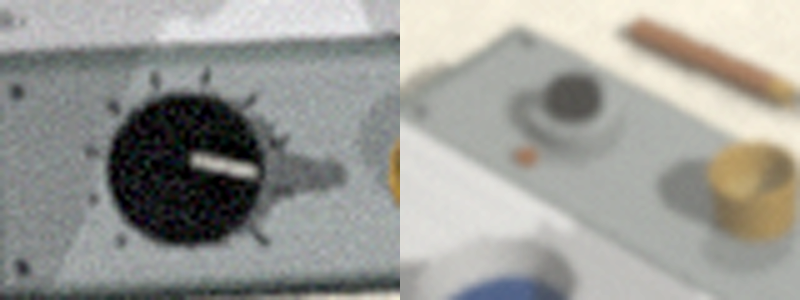

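The button reached its stop (tip at 0.0662 m, 12 N) and is back out at (573,97). The dial pointer is unchanged at (258,173), and the arm is clear.

```bash
python3 -c "
from station import r
print(r.hand_in())"
```

```text
the job is handed in; nothing more can be done
None
```

I turned the dial four clicks clockwise, pressed the start button fully down and it sprang back, and handed the job in; no verdict came back, but the last pictures show the dial at 120° and the cup and knife in place (the tins, mug, brush and pot were not re-measured).

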